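Turn the red cheese-counter flip markers over to green

ROBOT

A 7-joint arm with a two-finger parallel gripper is mounted at the origin on a cart in front of the work surface, level with it; the furniture and walls round the work are solid. World frame = base frame: x ahead of the robot, y to its left, z up, the work surface at z = 0. Lengths are in m, angles in degrees, forces in N, time in s.
With the tool pointing down it reaches from about 0.425 to 0.925 m from the base axis. Payload 6.8 kg.
Tool frame: the origin (TCP) lies at the very end of the fingers, on their centre line; the grasp point (between the pads) lies 19 mm behind it (manip.grasp_offset is the distance from the TCP to the grasp point, in m); y points along the fingers, x is the direction in which the jaws open and shut, and the axes are right-handed (so a half turn about y gives the same grasp; the last joint's range is limited). The gripper opens to 88 mm and grips with 3 to 60 N. Pads are 20 mm wide; open, the fingers measure 115 mm over their backs; the gripper's body (75 mm by 178 mm) begins 61 mm behind the grasp point.
Start: joints at [71.098, 27.33, 1.283, 89.118, -0.659, 63.558, -4.761], TCP at [0.148, -0.658, 0.223] pointing down, gripper open.
Joint ranges: [-169.35, 169.35], [-19.33, 120.38], [-80.79, 83.38], [13.8, 139.57], [-78.32, 258.32], [9.67, 109.79], [-169.56, 169.56]. Speed limits (degrees/s): [136.94, 136.94, 180, 180, 180, 180, 180].

INTERFACE

Orientations are given as [roll, pitch, yaw] about the fixed x, y, z axes, in that order (R = Rz(yaw) Ry(pitch) Rx(roll)).
In Python, from bench import manip, kin, read_camera, workorder, current_time_s, current_q, current_qvel, current_tau, current_position, current_eef_rot, current_wrist_force, current_torque, current_finger_gap gives the robot as it stands. The module is installed in compiled form; this text tells all that it offers. Calls block until the motion is done:
- manip.goto(position, orientation): joint-space move of the TCP to a pose.
- manip.move_linear(position, orientation=None, rate=0.15, threshold=None): straight line of the TCP; orientation=None keeps the orientation; rate is the mean speed in m/s. With threshold (N) it stops when the force on the tool has changed by that much, and returns True; else False.
- manip.movej(angles): joint-space move.
- manip.set_gripper(opening, grip_force=None): opening from 0.0 (shut) to 1.0 (fully open); grip_force is the grip in N (None keeps the last); returns when the fingers have stopped.
- manip.sleep(seconds).
- kin.solve_ik(position, orientation): joint angles nearest the present ones, or None.
- read_camera(name): name is "scene" or "top"; returns a dict with "color" (420x560x3 uint8, blue, green, red), "intrinsics" (3x3 intrinsics, pixels), "R" (3x3) and "t" (3): a world point X has camera coordinates R X + t. Camera axes: x right, y down, z forward; pixel columns grow to the right and rows downward; lengths in m; the calibration is good to about 2 mm. A picture is of the moment at which its call begins. There is no depth.
A pose or a line that the arm cannot do raises manip.IKError and nothing moves.
- workorder.job_done(): hands the job in, once; it reports no verdict.
Readings, each from a call of its own:
- current_time_s(): time.
- current_q(): joint angles.
- current_qvel(): joint speeds.
- current_tau(): joint torques, N m.
- current_position(): TCP position.
- current_eef_rot(): TCP orientation.
- current_wrist_force(): force on the tool from outside, world axes, zero at the start.
- current_torque(): the same for the moment, N m.
- current_finger_gap(): opening from 0.0 (shut) to 1.0 (fully open).
Only numpy, scipy, OpenCV 4.12 (cv2) and the standard library are available. Lean on these libraries where they do the work, as an engineer would, in place of code of your own. Each camera call takes 0.05 s, during which the arm holds its last target.

TASK

Two of the three flip markers on the worktop still show red. With a fingertip, gently push each red flag up from under its near edge, over its hinge and down on the far side until it lies fully flat and shows green. Do not pinch, lift, tip or flick anything, keep the stands where they are, and leave the marker that is already green and everything else alone.

Things in the scene. Friction and masses are not known exactly. Their poses are not given: they have to be found in the camera images.
- marker_a: loose flip marker: dark steel base plate 100 x 90 x 16 mm (x, y, z), weighing 1.2 kg, with two aluminium cheeks (outer width 58 mm, 30 mm long, top at z = 90 mm) that carry a level hinge pin along its y axis 75 mm above the worktop. Origin: centre of the base's underside; z up; -x is the near side, turned roughly to the robot (yaw within 0.25 rad), +x the far side. It starts with red up.
- marker_a_flag (a joint): hinge of this marker's flag: 0 = level on the near (-x) side, red up; pi/2 = upright; pi = level on the far (+x) side, green up; hard stops at 0 and pi. Stiff: the flag stays at any angle where it is left and needs about 1 N at its edge to turn. It starts between 0 and 0.25 rad.
- marker_a_pivot (a point): middle of this marker's hinge pin, 75 mm above the worktop; axes as the marker's base
- marker_a_edge (a point): middle of the flag's outer edge, 85 mm from the pin, turning with it. Flag: flat, 6 mm thick, 50 g, in line with the pin; neck 30 mm wide, coloured plate 80 mm wide from 25 to 75 mm from the pin, black rubber lip 40 mm wide from there to 85 mm. One face red with a white dash, the other green with a white tick. It overhangs the base by 35 mm, with free air below
- marker_b: loose flip marker: dark steel base plate 100 x 90 x 16 mm (x, y, z), weighing 1.2 kg, with two aluminium cheeks (outer width 58 mm, 30 mm long, top at z = 90 mm) that carry a level hinge pin along its y axis 75 mm above the worktop. Origin: centre of the base's underside; z up; -x is the near side, turned roughly to the robot (yaw within 0.25 rad), +x the far side. It starts with red up.
- marker_b_flag (a joint): hinge of this marker's flag: 0 = level on the near (-x) side, red up; pi/2 = upright; pi = level on the far (+x) side, green up; hard stops at 0 and pi. Stiff: the flag stays at any angle where it is left and needs about 1 N at its edge to turn. It starts between 0 and 0.25 rad.
- marker_b_pivot (a point): middle of this marker's hinge pin, 75 mm above the worktop; axes as the marker's base
- marker_b_edge (a point): middle of the flag's outer edge, 85 mm from the pin, turning with it. Flag: flat, 6 mm thick, 50 g, in line with the pin; neck 30 mm wide, coloured plate 80 mm wide from 25 to 75 mm from the pin, black rubber lip 40 mm wide from there to 85 mm. One face red with a white dash, the other green with a white tick. It overhangs the base by 35 mm, with free air below
- marker_c: loose flip marker: dark steel base plate 100 x 90 x 16 mm (x, y, z), weighing 1.2 kg, with two aluminium cheeks (outer width 58 mm, 30 mm long, top at z = 90 mm) that carry a level hinge pin along its y axis 75 mm above the worktop. Origin: centre of the base's underside; z up; -x is the near side, turned roughly to the robot (yaw within 0.25 rad), +x the far side. It starts with green up and must be left alone.
- marker_c_flag (a joint): hinge of this marker's flag: 0 = level on the near (-x) side, red up; pi/2 = upright; pi = level on the far (+x) side, green up; hard stops at 0 and pi. Stiff: the flag stays at any angle where it is left and needs about 1 N at its edge to turn. It starts at or just short of pi.
- marker_c_pivot (a point): middle of this marker's hinge pin, 75 mm above the worktop; axes as the marker's base
- marker_c_edge (a point): middle of the flag's outer edge, 85 mm from the pin, turning with it. Flag: flat, 6 mm thick, 50 g, in line with the pin; neck 30 mm wide, coloured plate 80 mm wide from 25 to 75 mm from the pin, black rubber lip 40 mm wide from there to 85 mm. One face red with a white dash, the other green with a white tick. It overhangs the base by 35 mm, with free air below
- tape_roll: bystander, loose: roll of cream adhesive tape lying flat, 62 mm across, 19 mm high; origin under its centre
- date_stamp: bystander, loose: small hand stamp with a wooden knob, 30x44x66 mm; origin under its centre
- pick_pot: bystander, loose: blue-grey pot of wooden picks, 48 mm across, 79 mm high; origin under its centre
- cheese_portion: bystander, loose: wrapped wedge of cheese, 69x101x47 mm; origin under its centre
- lamb: bystander, loose: white ceramic lamb, 32x86x54 mm; origin under its centre
- stapler: bystander, loose: red and black stapler, 136x34x39 mm; origin under its centre
- label_roll: bystander, loose: upright roll of white labels, 68x112x80 mm; origin under its centre

How it is judged (in metres and radians):
At the end, for the whole second after the job is handed in: All three flags lie on their far side with green up, within 0.15 rad of the stop and at rest; every stand is upright, at rest and within 30 mm of where it started; no bystander has moved more than 20 mm (value of joint each of marker_a_flag, marker_b_flag, marker_c_flag above 2.99159 rad and velocity of joint marker_a_flag between -0.05 and 0.05 rad/s and velocity of joint marker_b_flag between -0.05 and 0.05 rad/s and velocity of joint marker_c_flag between -0.05 and 0.05 rad/s and distance of each of marker_a, marker_b, marker_c from where it was at the start of the episode below 0.03 m and angle between each of marker_a, marker_b, marker_c's own z axis and vertical below 0.05 rad and linear speed of each of marker_a, marker_b, marker_c below 0.02 m/s and distance of each of tape_roll, date_stamp, pick_pot, cheese_portion, lamb, stapler, label_roll from where it was at the start of the episode below 0.02 m); the robot touches nothing.
It fails at once if a marker's stand is lifted, tipped or pushed more than 30 mm along the worktop (distance of any of marker_a, marker_b, marker_c from where it was at the start of the episode above 0.03 m or height (world z) of any of marker_a, marker_b, marker_c above 0.012 m or angle between any of marker_a, marker_b, marker_c's own z axis and vertical above 0.15 rad).
It fails at once if the marker that is already green is turned back (value of joint marker_c_flag below 2.79159 rad).
It fails at once if a flag is flicked (over 8 rad/s) or pressed, or pinched, with more than 25 N (velocity of joint any of marker_a_flag, marker_b_flag, marker_c_flag above 8 rad/s or contact force between the fingers and marker_a above 25 N or contact force between the fingers and marker_b above 25 N or contact force between the fingers and marker_c above 25 N).
It fails at once if a bystander is moved more than 20 mm, or lifted (distance of any of tape_roll, date_stamp, pick_pot, cheese_portion, lamb, stapler, label_roll from where it was at the start of the episode above 0.02 m).
It also fails if it takes over 58 s, if anything falls off the work surface, if the arm or the gripper's body presses on something with over 40 N, if the wrist force passes 120 N, or if a joint passes its speed limit or range.

## Working session

There is one attempt and no reset: what is moved stays moved. The work goes in short steps, each a Python script; the robot and the scene stay as the last script left them, time stands still between calls to the robot, and variables do not carry over. Pictures are saved under pics/ and viewed, and the job is handed in when it is done.

```bash
mkdir -p pics; python3 - <<'E'
from bench import *
import cv2
for n in("scene","top"):
    c=read_camera(n); cv2.imwrite(f"pics/{n}0.png",c["color"]); print(n,c["intrinsics"],c["R"],c["t"])
print(current_time_s(),current_eef_rot(),current_position())
E
```

```text
scene [[517.49390577   0.         280.01376825]
 [  0.         517.49390577 207.35462638]
 [  0.           0.           1.        ]] [[-0.65812435 -0.75283331  0.01069328]
 [-0.60868769  0.5236462  -0.59606539]
 [ 0.44313839 -0.39879402 -0.80286468]] [0.33432292 0.37411732 1.42353567]
top [[444.55266219   0.         276.35287681]
 [  0.         444.55266219 205.18004064]
 [  0.           0.           1.        ]] [[-0.02096443 -0.99977444  0.00339896]
 [-0.98302219  0.01999305 -0.18239422]
 [ 0.18228512 -0.00716504 -0.98321961]] [0.00724223 0.52963464 1.46778712]
0.1 [-9.00050456e+01  8.87734377e-02 -7.72908554e+01] [ 0.14837792 -0.65796275  0.22180755]
```

View pics/scene0.png

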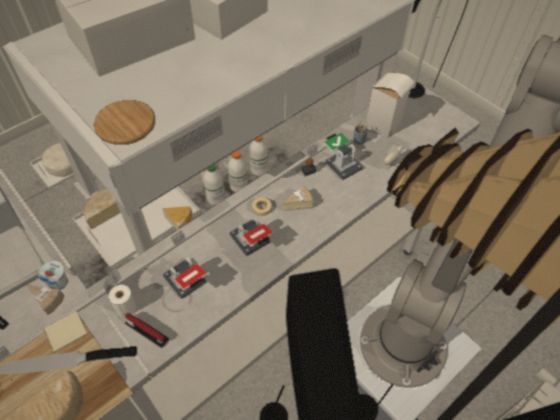

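View pics/top0.png

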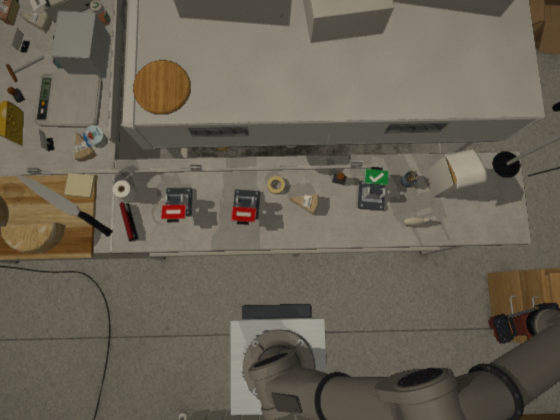

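```bash
cat > h.py <<'E'
from bench import *
import cv2, numpy as np
def ray(c,uv):
    K,R,t=c["intrinsics"],np.array(c["R"]),np.array(c["t"])
    d=R.T@np.linalg.inv(K)@np.array([uv[0],uv[1],1.]); return -R.T@t,d
def onz(c,uv,z):
    o,d=ray(c,uv); return o+d*(z-o[2])/d[2]
def proj(c,X):
    p=c["intrinsics"]@(np.array(c["R"])@np.array(X)+np.array(c["t"])); return p[:2]/p[2]
E
python3 - <<'E'
from h import *
s=read_camera("scene");t=read_camera("top")
for c,n in((s,"s"),(t,"t")): print(n,ray(c,(0,0))[0])
cv2.imwrite("pics/t1.png",cv2.resize(t["color"][150:260,100:300],None,fx=4,fy=4,interpolation=cv2.INTER_CUBIC))
cv2.imwrite("pics/s1.png",cv2.resize(s["color"][180:310,140:300],None,fx=4.5,fy=4.5,interpolation=cv2.INTER_CUBIC))
for z in(0,.08): print(z,[onz(t,p,z).round(3) for p in((173,212),(244,214),(375,178),(250,145),(250,170),(250,245))])
E
```

```text
s [-0.18307664  0.62348183  1.36232989]
t [0.25323868 0.00716834 1.53973476]
0 [array([0.522, 0.359, 0.   ]), array([0.51, 0.11, 0.  ]), array([ 0.63 , -0.358,  0.   ]), array([0.762, 0.086, 0.   ]), array([0.668, 0.087, 0.   ]), array([0.4 , 0.09, 0.  ])]
0.08 [array([0.508, 0.341, 0.08 ]), array([0.496, 0.105, 0.08 ]), array([ 0.611, -0.339,  0.08 ]), array([0.735, 0.082, 0.08 ]), array([0.647, 0.083, 0.08 ]), array([0.393, 0.086, 0.08 ])]
```

View pics/t1.png

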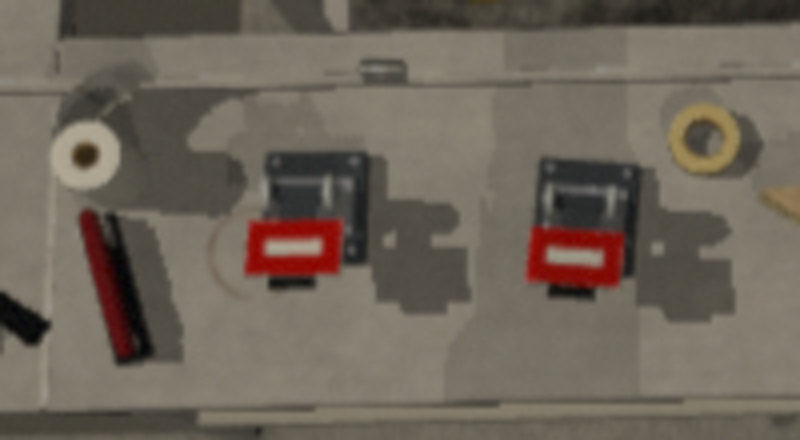

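View pics/s1.png

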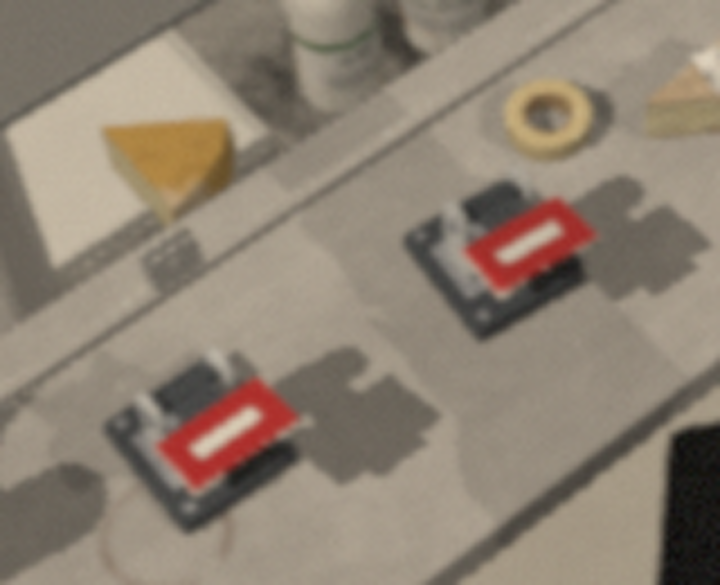

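```bash
cat >> h.py <<'E'
def redquads(c):
    im=cv2.resize(c["color"],None,fx=4,fy=4,interpolation=cv2.INTER_CUBIC).astype(int)
    b,g,r=im[...,0],im[...,1],im[...,2]
    m=((r>100)&(g<0.45*r)&(b<0.45*r)).astype(np.uint8)
    out=[]
    for k in cv2.findContours(m,cv2.RETR_EXTERNAL,cv2.CHAIN_APPROX_NONE)[0]:
        if cv2.contourArea(k)<1500: continue
        h=cv2.convexHull(k); q=cv2.approxPolyN(h,4,ensure_convex=True).reshape(-1,2) if hasattr(cv2,'approxPolyN') else cv2.approxPolyDP(h,8,True).reshape(-1,2)
        out.append(((q+.5)/4-.5,cv2.contourArea(k)/16))
    return out
def tri(c1,u1,c2,u2):
    o1,d1=ray(c1,u1);o2,d2=ray(c2,u2)
    s=np.linalg.lstsq(np.c_[d1,-d2],o2-o1,rcond=None)[0]
    a,b=o1+s[0]*d1,o2+s[1]*d2
    return (a+b)/2,np.linalg.norm(a-b)
E
python3 - <<'E'
from h import *
s=read_camera("scene");t=read_camera("top")
S=redquads(s);T=redquads(t)
for n,Q in(("s",S),("t",T)):
    for q,a in Q: print(n,a,q.round(1).tolist())
# sort by approximate world pos
pick=lambda Q,c:[min(Q,key=lambda e:np.linalg.norm(onz(c,e[0].mean(0),.08)[:2]-p)) for p in((.508,.341),(.496,.105))]
for (qs,_),(qt,_),n in zip(pick(S,s),pick(T,t),"AB"):
    # order by world x,y on z=.085
    def order(q,c):
        w=np.array([onz(c,u,.085)[:2] for u in q]); k=w-w.mean(0); return q[np.argsort(np.arctan2(k[:,1],k[:,0]))]
    qs,qt=order(qs,s),order(qt,t)
    P=[tri(s,a,t,b) for a,b in zip(qs,qt)]
    for p,e in P: print(n,p.round(4),round(e,4))
    p=np.array([p for p,e in P]); # order: (-,-),(+,-),(+,+),(-,+)
    ux=(p[1]+p[2]-p[0]-p[3])/2; uy=(p[2]+p[3]-p[0]-p[1])/2
    print(n,"c",p.mean(0).round(4),"len",np.linalg.norm(ux).round(4),np.linalg.norm(uy).round(4),"yaw",np.arctan2(-uy[0],uy[1]).round(3),np.arctan2(ux[1],ux[0]).round(3),"ang",np.arcsin(-ux[2]/np.linalg.norm(ux)).round(3))
f=lambda u,v:onz(t,(u/4+100-.375,v/4+150-.375),.016).round(4)
for n,a in(("A",[(266,152),(368,154),(366,265)]),("B",[(541,157),(639,165),(633,279)])):
    print(n,[f(*x) for x in a])
E
```

```text
s 163.1875 [[162.9, 336.9], [159.9, 339.9], [124.4, 316.9], [128.1, 313.1]]
s 333.75 [[205.1, 272.1], [185.4, 290.1], [174.4, 278.1], [196.4, 263.4]]
s 275.0 [[271.4, 231.6], [252.9, 246.6], [242.6, 234.1], [263.6, 223.4]]
t 301.5625 [[256.1, 207.9], [254.1, 221.6], [231.1, 219.6], [232.4, 206.1]]
t 301.75 [[184.4, 218.1], [160.6, 218.1], [162.1, 204.9], [185.1, 204.1]]
A [0.4841 0.2998 0.0937] 0.0003
A [0.5319 0.2995 0.0807] 0.004
A [0.53   0.3748 0.0863] 0.0037
A [0.4821 0.3755 0.088 ] 0.0116
A c [0.507  0.3374 0.0872] len 0.0484 0.0755 yaw 0.026 -0.011 ang 0.152
B [0.4679 0.0707 0.0918] 0.0007
B [0.5151 0.0631 0.0766] 0.0038
B [0.5198 0.1408 0.0894] 0.0053
B [0.4733 0.144  0.0811] 0.0115
B c [0.494  0.1047 0.0847] len 0.0473 0.0757 yaw -0.066 -0.114 ang 0.073
A [array([0.6062, 0.3814, 0.016 ]), array([0.6026, 0.292 , 0.016 ]), array([0.504 , 0.2924, 0.016 ])]
B [array([0.5969, 0.1404, 0.016 ]), array([0.5879, 0.0545, 0.016 ]), array([0.487 , 0.0611, 0.016 ])]
```

```bash
python3 - <<'E'
from h import *
s=read_camera("scene");t=read_camera("top")
print("ventL",tri(s,(198,138),t,(218,132)),"ventR",tri(s,(342,53),t,(415,128)))
for n,p in dict(label=(122,186),stap=(128,222),tape=(276,185),cheese=(305,202),pot=(411,178),lamb=(418,219),stamp=(340,177)).items(): print(n,onz(t,p,.04).round(3))
from scipy.spatial.transform import Rotation as Ro
def ori(b,yaw,flip):
    b=np.radians(b); y=np.array([np.cos(b)*np.cos(yaw),np.cos(b)*np.sin(yaw),-np.sin(b)])
    x=np.array([-np.sin(yaw),np.cos(yaw),0])*flip
    return Ro.from_matrix(np.c_[x,y,np.cross(x,y)]).as_euler("xyz",degrees=True)
for P,yaw,n in(((.555,.337),-.01,"A"),((.543,.101),-.085,"B")):
  for flip in(1,-1):
    for b in(0,15,30,45,60,75,90):
        r=[]
        for dx,z in((-.11,.06),(-.09,.07),(-.08,.12),(-.05,.16),(0,.17),(.05,.14),(.06,.08)):
            q=kin.solve_ik([P[0]+dx,P[1]+dx*yaw,z],ori(b,yaw,flip)); r.append("." if q is None else "Y")
        print(n,flip,b,"".join(r))
print(current_time_s())
E
```

```text
ventL (array([0.67165866, 0.15169995, 0.38153876]), np.float64(0.006692465764333052)) ventR (array([ 0.67218892, -0.38492027,  0.38656459]), np.float64(0.0031770778843193907))
label [0.61  0.528 0.04 ]
stap [0.483 0.502 0.04 ]
tape [ 0.602 -0.004  0.04 ]
cheese [ 0.54  -0.102  0.04 ]
pot [ 0.618 -0.473  0.04 ]
lamb [ 0.473 -0.486  0.04 ]
stamp [ 0.626 -0.227  0.04 ]
A 1 0 YYYYYYY
A 1 15 YYYYYYY
A 1 30 YYYYYYY
A 1 45 YYYYYYY
A 1 60 YYYYYYY
A 1 75 YYYYYYY
A 1 90 YYYYYYY
A -1 0 YYYYYYY
A -1 15 YYYYYYY
A -1 30 YYYYYYY
A -1 45 YYYYYYY
A -1 60 YYYYYYY
A -1 75 YYYYYYY
A -1 90 YYYYYYY
B 1 0 ......Y
B 1 15 .......
B 1 30 .......
B 1 45 ....YYY
B 1 60 ...YYYY
B 1 75 YYYYYYY
B 1 90 YYYYYYY
B -1 0 .......
B -1 15 .......
B -1 30 .......
B -1 45 .....YY
B -1 60 ...YYYY
B -1 75 YYYYYYY
B -1 90 YYYYYYY
0.4
```

```bash
cat >> h.py <<'E'
from scipy.spatial.transform import Rotation as Ro
def orim(b,yaw,flip=1):
    "b deg below horizontal, yaw rad azimuth of pointing direction"
    b=np.radians(b); y=np.array([np.cos(b)*np.cos(yaw),np.cos(b)*np.sin(yaw),-np.sin(b)])
    x=np.array([-np.sin(yaw),np.cos(yaw),0])*flip
    return np.c_[x,y,np.cross(x,y)]
def ori(b,yaw,flip=1): return Ro.from_matrix(orim(b,yaw,flip)).as_euler("xyz",degrees=True)
E
python3 - <<'E'
from h import *
P,yaw=(.543,.101),-.085
for flip in(1,-1):
  for az in(-90,-75,-60,-45,-30,30,45,60,75,90):
    row=[]
    for b in(15,30,45,60):
        r=""
        for dx,z in((-.11,.06),(-.09,.07),(-.08,.12),(-.05,.16),(0,.17),(.05,.14),(.06,.08)):
            q=kin.solve_ik([P[0]+dx,P[1]+dx*yaw,z],ori(b,np.radians(az),flip)); r+="." if q is None else "Y"
        row.append(r)
    print(flip,az,row)
q=kin.solve_ik([.555-.11,.337,.06],ori(30,0,1));print(q)
q=kin.solve_ik([.555-.11,.337,.06],ori(30,0,-1));print(q)
print(current_q())
E
```

```text
1 -90 ['YYYYYYY', 'YYYYYYY', 'YYYYYYY', 'YYYYYYY']
1 -75 ['YYYYYYY', 'YYYYYYY', 'YYYYYYY', 'YYYYYYY']
1 -60 ['YYYYYYY', 'YYYYYYY', 'YYYYYYY', 'YYYYYYY']
1 -45 ['YYYYYYY', 'YYYYYYY', 'YYYYYYY', 'YYYYYYY']
1 -30 ['....YYY', '....YYY', '...YYYY', '.YYYYYY']
1 30 ['.......', '.......', '....YYY', '...YYYY']
1 45 ['.....YY', '.....YY', '....YYY', '..YYYYY']
1 60 ['.Y.YYYY', '...YYYY', '..YYYYY', 'YYYYYYY']
1 75 ['YYYYYYY', 'YYYYYYY', 'YYYYYYY', 'YYYYYYY']
1 90 ['YYYYYYY', 'YYYYYYY', 'YYYYYYY', 'YYYYYYY']
-1 -90 ['YYYYYYY', 'YYYYYYY', 'YYYYYYY', 'YYYYYYY']
-1 -75 ['YYYYYYY', 'YYYYYYY', 'YYYYYYY', 'YYYYYYY']
-1 -60 ['YYYYYYY', 'YYYYYYY', 'YYYYYYY', 'YYYYYYY']
-1 -45 ['YYYYYYY', 'YYYYYYY', 'YYYYYYY', 'YYYYYYY']
-1 -30 ['....YYY', '....YYY', '...YYYY', '.YYYYYY']
-1 30 ['.......', '.......', '....YYY', '...YYYY']
-1 45 ['.....YY', '.....YY', '....YYY', '..YYYYY']
-1 60 ['.Y.YYYY', '...YYYY', '..YYYYY', '.YYYYYY']
-1 75 ['YYYYYYY', 'YYYYYYY', 'YYYYYYY', 'YYYYYYY']
-1 90 ['YYYYYYY', 'YYYYYYY', 'YYYYYYY', 'YYYYYYY']
[-35.72972574  49.21000592 -45.354919   135.47067222 107.90494903
  89.19970558 -73.86697398]
[-35.72972574  49.21000592 -45.354919   135.47067222 107.90494903
  89.19970558 106.13302602]
[71.10023186 27.33680406  1.28309464 89.12470552 -0.65978392 63.55931913
 -4.76010221]
```

```bash
cat >> h.py <<'E'
M={"A":((.555,.337),-.01),"B":((.543,.101),-.085)}
g=np.stack(np.meshgrid(np.linspace(-.0135,.0135,10),np.linspace(-.062,0,32),np.linspace(-.01,.01,9),indexing="ij"),-1).reshape(-1,3)
def pose(m,th,r,az,b,lat=0.,gap=0.,flip=1):
    "TCP so that finger box touches green face of flag at angle th (gap>0: clear of it)"
    (px,py),yaw=M[m]
    X=np.array([np.cos(yaw),np.sin(yaw),0]);Y=np.array([-X[1],X[0],0]);Z=np.array([0,0,1.])
    e=-np.cos(th)*X+np.sin(th)*Z; n=-np.sin(th)*X-np.cos(th)*Z
    R=orim(b,az,flip); p=g@R.T
    u=p@e+r; v=p@Y+lat; w=p@n
    ins=((u>.025)&(u<=.075)&(abs(v)<.04))|((u>.075)&(u<=.085)&(abs(v)<.02))|((u>0)&(u<=.025)&(abs(v)<.015))
    k=.003-w[ins].min()
    T=np.array([px,py,.075])+r*e+lat*Y+(k+gap)*n
    # body lowest point
    c=np.array([[sx*.089,-.08,sz*.0375] for sx in(-1,1) for sz in(-1,1)])@R.T+T
    return T,ori(b,az,flip),k,c[:,2].min(),(g@R.T+T)[:,2].min()
def sched(m,th,az0,az1,b0,b1):
    f=np.clip((th-.2)/(np.pi-.6),0,1)
    return pose(m,th,.074-.012*f,az0+(az1-az0)*f,b0+(b1-b0)*f)
E
python3 - <<'E'
from h import *
q0=None
for m,az0,az1,b0,b1 in(("A",-.3,-.1,30,65),("A",-.6,-.2,25,65),("B",-.9,-.4,25,65),("B",-1.1,-.5,25,65)):
  for flip in (1,):
    print(m,az0)
    for th in(.1,.4,.8,1.2,1.6,2.,2.4,2.8,3.14):
        T,o,k,zb,zf=sched(m,th,np.array(az0),az1,b0,b1)
        q=kin.solve_ik(T,o); print(th,T.round(3),round(k,3),round(zb,3),round(zf,3),None if q is None else np.round(q).astype(int))
E
```

```text
A -0.3
0.1 [0.479 0.338 0.062] 0.021 0.069 0.053 [-27  59 -57 123 100 103 -69]
0.4 [0.481 0.338 0.088] 0.017 0.099 0.079 [-26  52 -57 123  97  97 -65]
0.8 [0.495 0.338 0.116] 0.015 0.136 0.108 [-22  44 -57 123  93  85 -57]
1.2 [0.516 0.337 0.134] 0.015 0.163 0.127 [-17  39 -57 121  89  75 -48]
1.6 [0.544 0.337 0.143] 0.013 0.179 0.136 [-12  36 -57 117  85  67 -37]
2.0 [0.573 0.337 0.139] 0.01 0.182 0.133 [ -7  37 -57 113  80  62 -27]
2.4 [0.598 0.337 0.123] 0.006 0.173 0.118 [ -4  40 -57 109  76  59 -18]
2.8 [0.612 0.336 0.1  ] 0.004 0.157 0.096 [ -4  41 -53 106  71  54 -10]
3.14 [0.617 0.336 0.082] 0.007 0.139 0.078 [ -7  41 -48 106  71  51 -10]
A -0.6
0.1 [0.479 0.338 0.061] 0.021 0.061 0.052 [-38  58 -45 111  85 104 -75]
0.4 [0.481 0.338 0.087] 0.018 0.091 0.078 [-30  59 -57 112  89 110 -71]
0.8 [0.493 0.338 0.114] 0.017 0.129 0.106 [-26  51 -57 115  86  99 -64]
1.2 [0.514 0.337 0.134] 0.017 0.157 0.126 [-15  52 -68 114  90  98 -55]
1.6 [0.542 0.337 0.143] 0.014 0.176 0.136 [-16  40 -57 113  82  78 -45]
2.0 [0.572 0.337 0.139] 0.011 0.181 0.133 [-11  39 -57 110  79  70 -35]
2.4 [0
[... 819 characters left out ...]
007 0.139 0.078 [ 15  34 -50 118  73  46 -16]
B -1.1
0.1 [0.467 0.107 0.059] 0.023 0.059 0.05 [-20  56 -45 118  73 104 -89]
0.4 [0.468 0.107 0.083] 0.022 0.088 0.075 [-12  57 -57 121  76 110 -86]
0.8 [0.48  0.106 0.113] 0.019 0.127 0.105 [ -6  49 -61 124  77 102 -77]
1.2 [0.5   0.105 0.133] 0.019 0.157 0.125 [ -2  39 -59 125  77  88 -66]
1.6 [0.528 0.102 0.143] 0.017 0.176 0.136 [ 12  43 -72 124  82  89 -55]
2.0 [0.558 0.1   0.14 ] 0.013 0.182 0.134 [ 20  42 -74 122  82  79 -43]
2.4 [0.584 0.098 0.124] 0.009 0.174 0.119 [ 15  33 -57 119  74  58 -30]
2.8 [0.599 0.096 0.101] 0.006 0.158 0.097 [ 15  33 -52 117  69  51 -19]
3.14 [0.605 0.096 0.082] 0.007 0.139 0.078 [ 11  34 -47 117  70  48 -21]
```

```bash
python3 - <<'E'
from h import *
m,az0,b0="A",-.3,35
T,o,k,zb,zf=pose(m,.03,.074,az0,b0,gap=.010)
d=orim(b0,az0)[:,1]
P=T-.07*d
print(T,P,zb,zf)
manip.set_gripper(0.0,5)
manip.goto(P+[-.02,0,.2],o); print(current_q().round(),current_position(),current_time_s())
manip.move_linear(P,o,rate=.15)
print(current_q().round(),current_time_s(),current_wrist_force())
s=read_camera("scene");t=read_camera("top")
cv2.imwrite("pics/s2.png",cv2.resize(s["color"][120:360,80:400],None,fx=2.4,fy=2.4))
cv2.imwrite("pics/t2.png",cv2.resize(t["color"][140:320,100:340],None,fx=3,fy=3))
E
```

```text
[0.47999731 0.33775005 0.04257221] [0.4252177  0.35469537 0.08272256] 0.05774012361827814 0.03438068992814172
[-24.  28. -68. 119.  73.  93. -50.] [0.4057481  0.35414598 0.28263738] 5.3833
[-34.  49. -54. 124.  89.  94. -70.] 6.875 [ 0.5881603  -0.53063951  0.2060431 ]
```

```bash
ls pics
```

```text
s1.png
s2.png
scene0.png
t1.png
t2.png
top0.png
```

View pics/s2.png

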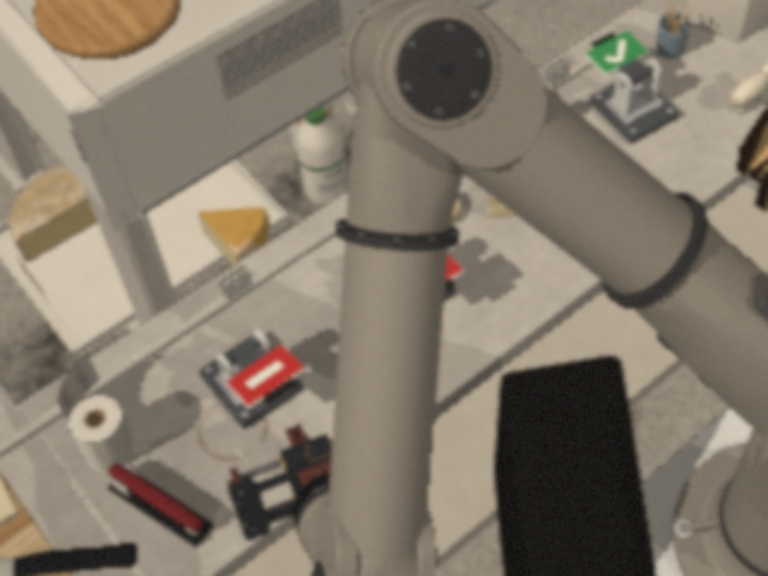

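View pics/t2.png

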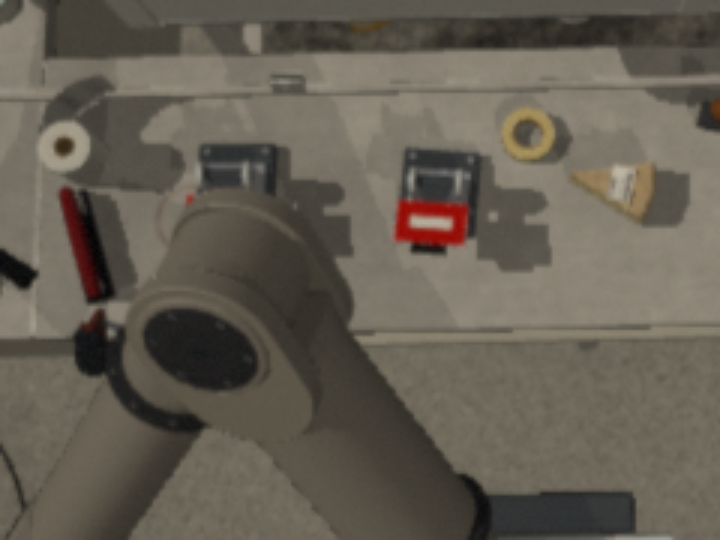

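```bash
python3 - <<'E'
from h import *
s=read_camera("scene")
T=current_position(); R=Ro.from_euler("xyz",current_eef_rot(),degrees=True).as_matrix()
print(T,R[:,1],current_finger_gap(),current_time_s())
for l in([0,0,0],[0,-.06,0],[.08,-.08,0],[-.08,-.08,0]): p=proj(s,T+R@l); print(l,p, (p-[80,120])*2.4)
cv2.imwrite("pics/s3.png",cv2.resize(s["color"][270:370,140:260],None,fx=6,fy=6,interpolation=cv2.INTER_CUBIC))
E
```

```text
[0.42537854 0.35492297 0.08344387] [ 0.78298886 -0.24158978 -0.57320399] 0.007727507921172083 7.025
[0, 0, 0] [201.87004808 300.01695222] [292.4881154  432.04068533]
[0, -0.06, 0] [206.54423316 309.75603024] [303.70615958 455.41447259]
[0.08, -0.08, 0] [178.23636885 324.89042766] [235.76728523 491.73702638]
[-0.08, -0.08, 0] [237.24761227 301.81483641] [377.39426944 436.35560737]
```

View pics/s3.png

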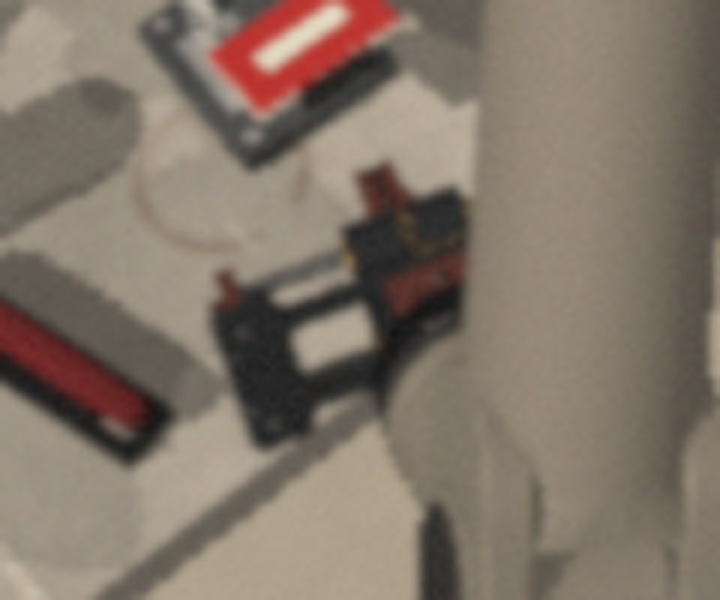

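```bash
cat >> h.py <<'E'
def flip(m,az0,az1,b0,b1,th0=.15,th1=3.0,step=.19,rate=.08):
    ths=np.linspace(th0,th1,int(round((th1-th0)/step))+1)
    for th in ths:
        f=np.clip((th-.2)/(np.pi-.6),0,1)
        T,o,k,zb,zf=pose(m,th,.074-.012*f,az0+(az1-az0)*f,b0+(b1-b0)*f)
        hit=manip.move_linear(T,o,rate=rate,threshold=12)
        print(round(th,2),hit,current_position().round(3),current_wrist_force().round(1),round(current_time_s(),2))
        if hit: return False
    return True
E
python3 - <<'E'
from h import *
m,az0,b0="A",-.3,35
T,o,k,zb,zf=pose(m,.03,.074,az0,b0,gap=.010)
print(manip.move_linear(T,o,rate=.1,threshold=8),current_wrist_force().round(2),current_time_s())
print(flip(m,az0,-.1,b0,65,th1=1.5))
s=read_camera("scene")
cv2.imwrite("pics/s4.png",cv2.resize(s["color"][230:350,140:280],None,fx=5,fy=5,interpolation=cv2.INTER_CUBIC))
E
```

```text
False [-0.25 -0.08 -0.76] 7.875
0.15 False [0.479 0.338 0.065] [ 0.6 -0.3 -0.8] 8.29
0.34 False [0.48  0.338 0.082] [-0.1  0.6  0. ] 8.67
0.54 False [0.484 0.337 0.097] [-0.6 -0.9  0. ] 9.02
0.73 False [0.492 0.337 0.111] [-0.1 -0.7 -0. ] 9.37
0.92 False [0.5   0.337 0.122] [-0.1  0.4  0. ] 9.69
1.11 False [0.511 0.337 0.131] [-0.3  0.1  1.6] 10.02
1.31 False [0.523 0.337 0.137] [-0.8 -0.3 -0.3] 10.34
1.5 False [0.536 0.337 0.141] [-0.9 -0.4 -0.8] 10.67
True
```

View pics/s4.png

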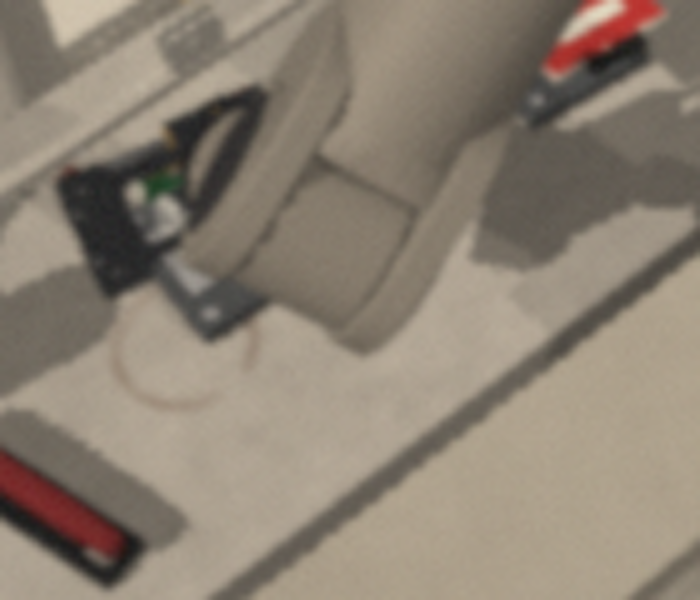

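Green shows through the gripper bracket at about (160,183) in this crop, so the flag is upright. The stand corner at (210,335) looks unmoved. I'll continue over the top.

```bash
cat >> h.py <<'E'
def finish(m,az1,b1):
    T,o,k,zb,zf=pose(m,np.pi,.062,az1,b1,gap=-.004)
    hit=manip.move_linear(T,o,rate=.03,threshold=6)
    print("press",hit,T,current_position().round(4),current_wrist_force().round(1),current_time_s())
    manip.move_linear(current_position()+np.array([-.02,0,.10]),None,rate=.12)
E
python3 - <<'E'
from h import *
m="A"
if flip(m,-.3,-.1,35,65,th0=1.65,th1=3.0):
    finish(m,-.1,65)
s=read_camera("scene");t=read_camera("top")
cv2.imwrite("pics/s5.png",cv2.resize(s["color"][200:350,130:310],None,fx=4,fy=4,interpolation=cv2.INTER_CUBIC))
cv2.imwrite("pics/t5.png",cv2.resize(t["color"][150:260,100:300],None,fx=4,fy=4,interpolation=cv2.INTER_CUBIC))
E
```

```text
1.65 False [0.547 0.337 0.143] [-1.2 -0.2 -0.4] 11.01
1.84 False [0.562 0.337 0.142] [ 0.3 -0.5  0.3] 11.33
2.04 False [0.575 0.337 0.138] [-0.2  0.  -0.1] 11.66
2.23 False [0.587 0.337 0.131] [-1.   0.5 -0.6] 11.98
2.42 False [0.598 0.337 0.121] [-0.2 -0.  -0.8] 12.31
2.61 False [0.606 0.336 0.11 ] [ 0.  -1.4  0. ] 12.63
2.81 False [0.612 0.336 0.099] [-0.3 -0.6 -0.8] 12.93
3.0 False [0.615 0.336 0.089] [0.6 0.3 0.1] 13.22
press True [0.6169969  0.33638001 0.07822618] [0.6166 0.3369 0.0822] [-2.7 -1.4  7.4] 13.5583
```

View pics/s5.png

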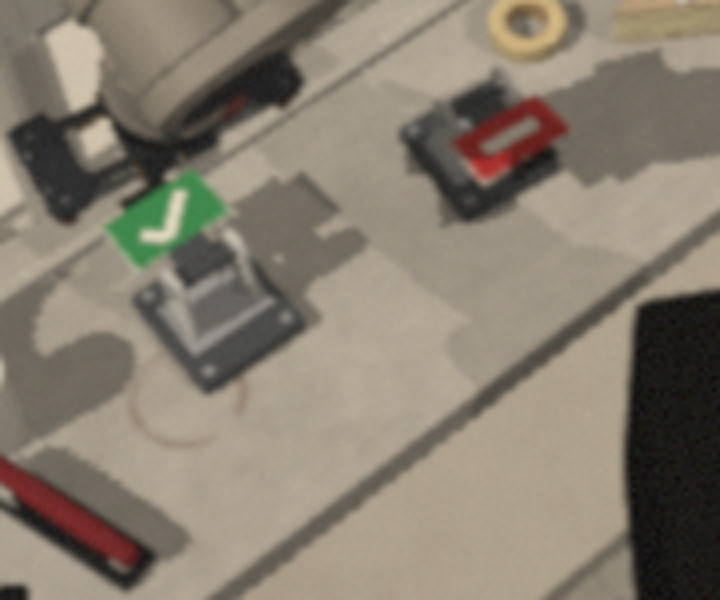

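View pics/t5.png

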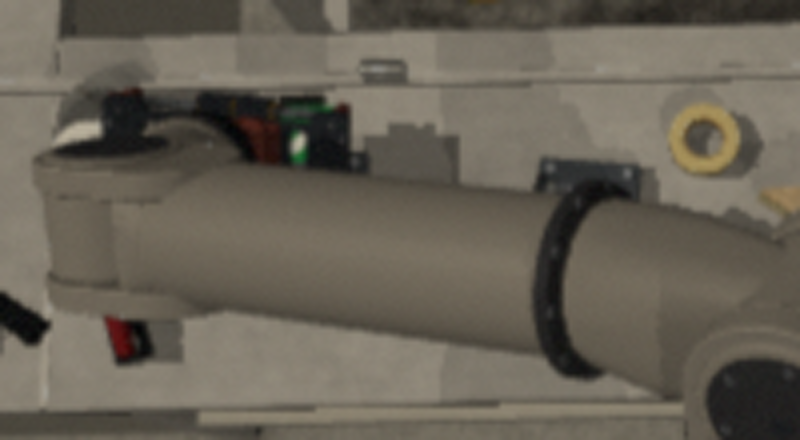

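A is green with its stand in place: green plate at (165,215), base at (218,310) in the crop. The press met the stop at the predicted height. B is next.

```bash
python3 - <<'E'
from h import *
m,az0,b0="B",-.9,35
T,o,k,zb,zf=pose(m,.03,.074,az0,b0,gap=.010)
d=orim(b0,az0)[:,1]
P=T-.07*d; print(P,T)
manip.move_linear([.50,.30,.32],None,rate=.25)
manip.goto(P+[0,0.02,.18],o); print(current_q().round(),current_position(),current_time_s())
manip.move_linear(P,o,rate=.15)
print(current_q().round(),current_time_s(),current_wrist_force().round(1))
s=read_camera("scene")
cv2.imwrite("pics/s6.png",cv2.resize(s["color"][190:350,130:330],None,fx=4,fy=3.7,interpolation=cv2.INTER_CUBIC))
t=read_camera("top")
cv2.imwrite("pics/t6.png",cv2.resize(t["color"][150:320,100:340],None,fx=3,fy=3,interpolation=cv2.INTER_CUBIC))
E
```

```text
[0.43251622 0.15229326 0.07922366] [0.46815974 0.10737679 0.03907331]
[-10.  31. -67. 119.  62. 103. -65.] [0.43271543 0.17253793 0.25854196] 16.6417
[-18.  50. -55. 125.  73.  98. -84.] 18.0 [-0.7 -0.3 -0.2]
```

View pics/s6.png

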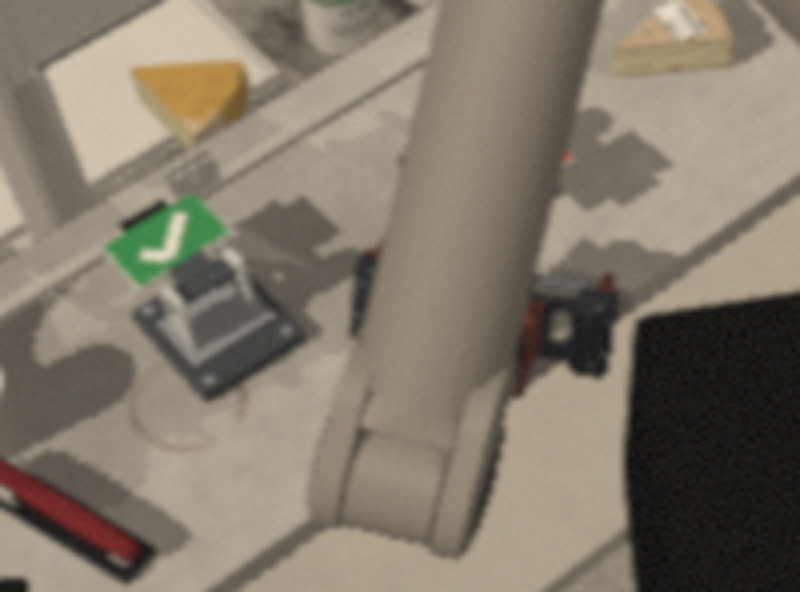

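View pics/t6.png

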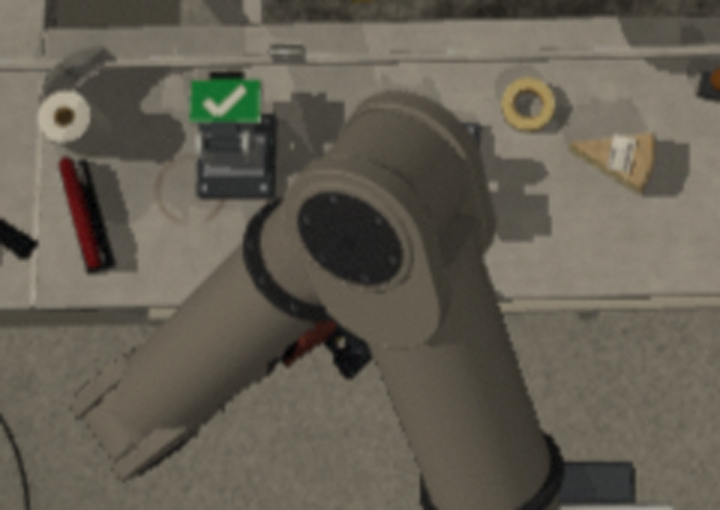

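A lies flat: green plate at (226,100) with its rubber lip beyond it in the top crop. The gripper is at B's near side, clear of A's stand. Next I insert the tip and flip B.

```bash
python3 - <<'E'
from h import *
m,az0,b0="B",-.9,35
T,o,k,zb,zf=pose(m,.03,.074,az0,b0,gap=.010)
print(manip.move_linear(T,o,rate=.1,threshold=8),current_wrist_force().round(2),current_time_s())
print(flip(m,az0,-.4,b0,65,th1=1.5))
for n in("scene","top"):
    s=read_camera(n); cv2.imwrite(f"pics/{n}7.png",s["color"][100:340,100:420].repeat(2,0).repeat(2,1))
print(current_q().round())
E
```

```text
False [0.88 0.49 0.34] 18.95
0.15 False [0.466 0.108 0.061] [-0.4  0.7 -0.2] 19.37
0.34 False [0.466 0.107 0.077] [-0.  -0.1 -0.6] 19.73
0.54 False [0.47  0.107 0.092] [ 0.   0.1 -1.3] 20.07
0.73 False [0.477 0.106 0.107] [-0.   0.6 -0.9] 20.43
0.92 False [0.486 0.106 0.12 ] [-1.2  0.  -0.6] 20.77
1.11 False [0.496 0.105 0.129] [ 0.6 -0.4  0.3] 21.1
1.31 False [0.507 0.104 0.136] [-0.3  0.7  0.6] 21.43
1.5 False [0.521 0.103 0.141] [-0.4 -0.5 -0.6] 21.75
True
[ 12.  34. -66. 127.  79.  73. -49.]
```

View pics/scene7.png

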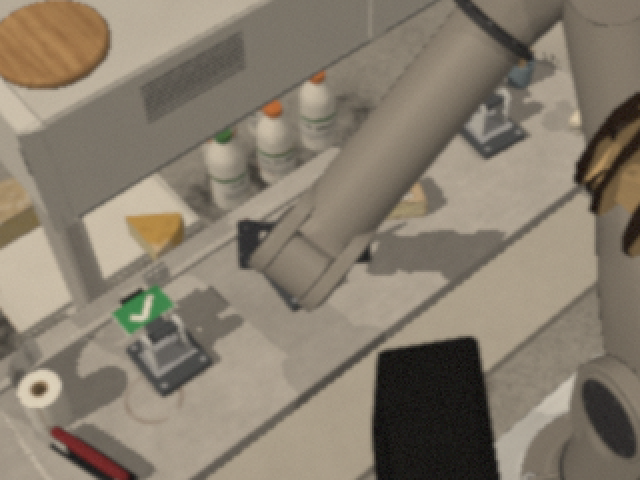

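View pics/top7.png

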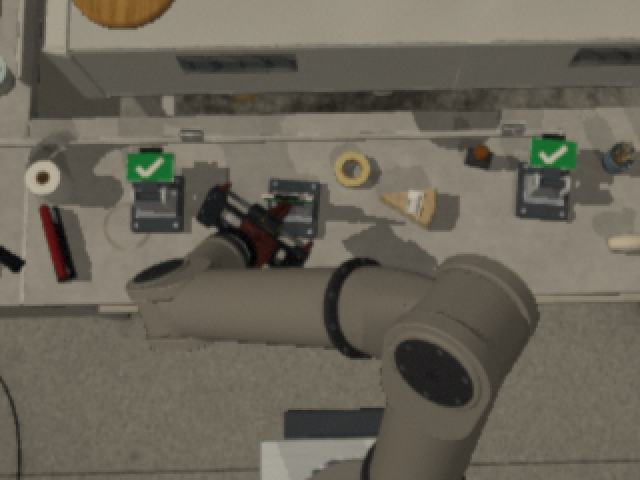

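In the top view, B's flag is upright, a thin line at (287,200). Its base is unmoved and the arm is clear of everything, so I carry on.

```bash
python3 - <<'E'
from h import *
m="B"
if flip(m,-.9,-.4,35,65,th0=1.65,th1=3.0):
    finish(m,-.4,65)
    manip.move_linear([.42,.10,.30],None,rate=.2)
    manip.goto([.15,-.60,.25],[-90,0,-77])
s=read_camera("scene");t=read_camera("top"); print(current_time_s())
cv2.imwrite("pics/s8.png",cv2.resize(s["color"][110:350,120:440],None,fx=2.4,fy=2.4,interpolation=cv2.INTER_CUBIC))
cv2.imwrite("pics/t8.png",cv2.resize(t["color"][150:260,100:300],None,fx=4,fy=4,interpolation=cv2.INTER_CUBIC))
cv2.imwrite("pics/tfull.png",t["color"])
a=cv2.imread("pics/top0.png"); f=lambda u,v:onz(t,(u,v),.016)
for n,(x0,x1) in dict(A=(155,200),B=(226,268),C=(350,395)).items():
    for im in(a,t["color"]):
        m=(im[185:225,x0:x1].max(2)<60); ys,xs=np.nonzero(m); print(n,len(xs),xs.min()+x0,xs.max()+x0,ys.min()+185,ys.max()+185)
E
```

```text
1.65 False [0.532 0.102 0.143] [-0.2 -0.  -0.1] 22.14
1.84 False [0.546 0.1   0.143] [0.4 0.4 0.2] 22.48
2.04 False [0.56  0.099 0.139] [-0.1 -0.8 -0.3] 22.81
2.23 False [0.573 0.098 0.132] [-0.2  0.4  0.6] 23.14
2.42 False [0.585 0.098 0.123] [-0.2 -0.8  0.4] 23.48
2.61 False [0.593 0.097 0.111] [-0.   1.3  0.8] 23.81
2.81 False [0.599 0.096 0.101] [-0.7  0.4  0.1] 24.11
3.0 False [0.603 0.096 0.09 ] [-0.4  0.1  0.5] 24.39
press True [0.60477616 0.09573634 0.07822618] [0.6045 0.0961 0.0821] [-3.4 -0.2  8.7] 24.7417
30.575
A 320 167 192 188 221
A 387 166 192 188 215
B 316 234 259 190 224
B 400 233 259 191 218
C 328 358 384 185 209
C 354 358 384 185 209
```

View pics/s8.png

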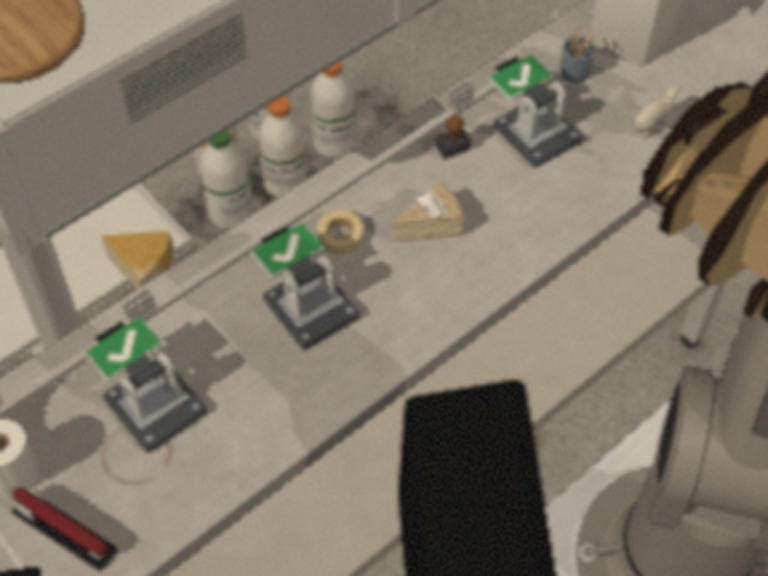

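View pics/t8.png

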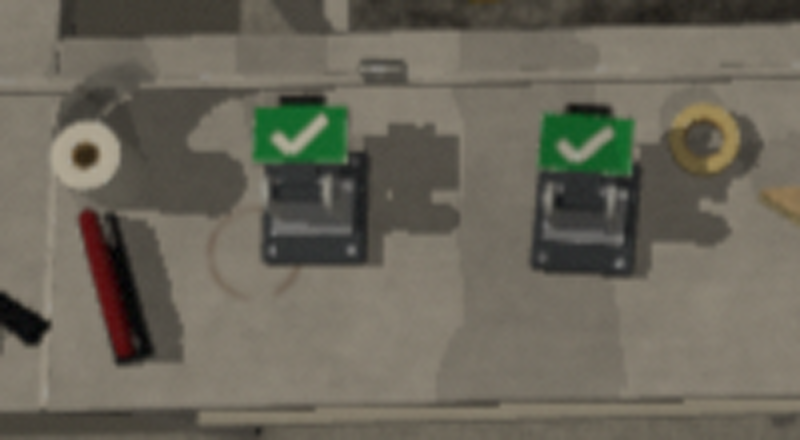

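View pics/tfull.png

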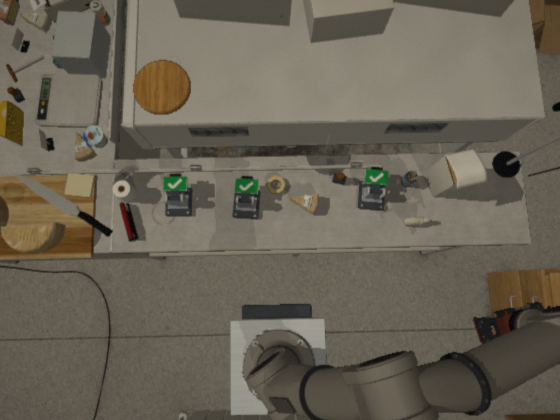

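All three markers show green, at about (175,183), (246,186) and (375,178) in the top view. The bases are within one pixel of where they started, and the arm is clear.

```bash
python3 - <<'E'
from bench import *
workorder.job_done(); print(current_time_s(),current_wrist_force().round(2))
E
```

```text
the job is handed in; nothing more can be done
the job is handed in; nothing more can be done
```

I turned both red flags (markers A and B) over to green and handed the job in at about 30.6 s of the 58 s allowed. With the gripper closed, the fingertip went under each near lip, followed the flag over its hinge and pressed it down until it met the stop.

- **Flags:** each final press met the stop at a tool height of 82 mm, the height I had calculated for a fully flat flag. The wrist read 8 to 9.5 N there. During the turning, the readings between steps stayed under 2 N.
- **Final pictures:** both cameras show all three flags green and flat. In the top view the visible dark edges of the three bases are within about 1 pixel (about 4 mm) of their starting positions. I compared the bystanders only by eye; none looks moved, and the arm is parked clear.
- **Not measured:** I had no direct reading of the flag angles, so "flat" rests on the press height and the pictures. The hand-in gave no verdict. No check failed or disagreed.

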